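# Turn a clean test plate over with a turner

## Robot

A 6-joint arm with a two-finger parallel gripper is mounted at the origin on a cart in front of the work surface, level with it; the furniture and walls round the work are solid. World frame = base frame: x ahead of the robot, y to its left, z up, the work surface at z = 0. Lengths are in m, angles in degrees, forces in N, time in s.
With the tool pointing down it reaches from about 0.3 to 0.75 m from the base axis. Payload 8.5 kg.
Tool frame: the origin (TCP) lies midway between the tips of the shut fingers; the grasp point (between the pads) lies 19 mm behind it (manip.pinch_z is the distance from the TCP to the grasp point, in m); z points along the fingers, y is the direction in which the jaws open and shut (so a half turn about z gives the same grasp; the last joint's range is limited). The gripper opens to 88 mm and grips with 3 to 60 N. Pads are 18 mm wide; open, the fingers measure 123 mm over their backs; the gripper's body (75 mm by 187 mm) begins 45 mm behind the grasp point.
Start: joints at [-85.388, 21.807, 74.336, -0, 83.858, -12.336], TCP at [0.16, -0.526, 0.239] pointing down, gripper open.
Joint ranges: [-178.18, 178.18], [-50.72, 133.34], [12.68, 142.11], [-81.47, 261.47], [9.98, 163.14], [-165.26, 165.26]. Speed limits (degrees/s): [136.94, 136.94, 180, 180, 180, 180].

## Interface

Orientations are given as [roll, pitch, yaw] about the fixed x, y, z axes, in that order (R = Rz(yaw) Ry(pitch) Rx(roll)).
In Python, from rig import manip, get_image gives the robot as it stands.
- The arm moves only by the tool move_arm, never from a script. Its argument "rows" is one flat list of numbers, 5 for each row, row after row: the shift along the tool's x, y, z in mm, then the turn about the tool's z in degrees, then the finger opening in mm, from 0 to 88.1. In form: [x, y, z, spin, grip, x, y, z, spin, grip, ...]. A call has 1 to 5 rows; each row shifts and turns the commanded pose from where the row before left it, along the tool's axes as they then stand; what a row does not reach is not made up. A row lasts 1/10 s, in which the tool goes at most 50 mm and 8.59 degrees, less where a joint would pass 70% of its speed; a pose out of reach is approached as far as the arm can. A call with a gripper value outside its range is refused whole. The fingers move at their own pace and stop on an object; "newtons" is the grip in N (left out, the last holds). Time passes only in rows, so rows that do not move let the fingers close. It gives the time, the measured TCP pose, the force and the opening at its end, in the units of the state.
- manip.state(): the state, without advancing time (a new reading comes with each control period).
- get_image(name): name is "scene" or "top" or "wrist"; returns a dict with "pixels" (420x560x3 uint8, red, green, blue), "camera_matrix" (3x3 intrinsics, pixels), "R" (3x3) and "t" (3): a world point X has camera coordinates R X + t. Camera axes: x right, y down, z forward; pixel columns grow to the right and rows downward; lengths in m; the calibration is good to about 2 mm. A picture is of the moment at which its call begins. There is no depth.
- manip.finish_job(): hands the job in, once; it reports no verdict.
The state is a dict: "t": time; "qpos": joint angles; "qd": joint speeds; "joint_efforts": joint torques, N m; "tcp_pos": TCP position; "tcp_rot": TCP orientation; "force": force on the tool from outside, world axes, zero at the start; "wrist_torque": the same for the moment, N m; "finger_gap": opening from 0.0 (shut) to 1.0 (fully open).
Only numpy, scipy, OpenCV 4.12 (cv2) and the standard library are available. Lean on these libraries where they do the work, as an engineer would, in place of code of your own. Each camera call takes 0.05 s, during which the arm holds its last target.

## Task

Turn the degreased test plate over with the turner: take the turner, slide its blade under the plate in the low bay of the turning stand, flip the plate over the step onto the raised table and push it square up against the end stop, so that it lies flat there with its other face up. The gripper must never touch the plate itself. Finally put the turner back on the bench, standing on its blade clear of the stand, and leave everything else where it is.

Things in the scene. Friction and masses are not known exactly. Their poses are not given: they have to be found in the camera images.
- stand: Turning stand: aluminium fixture 315 x 124 mm fixed to the bench. Origin at bench height under the middle of the step; x is the flip direction (low bay at -x, raised table at +x), y across, z up. Base plate 8 mm thick, x = -127 to +188 mm. End stop: wall across the +x end, face at x = 175, top at z = 40.
- bay (a point): Middle of the low bay's floor (stand x = -62, y = 0, z = 8 mm), stand axes. The bay is open at its -x end (x = -125). Two black runners (inner faces y = +-36, outer +-44, tops z = 14, x = -125 to 0) carry the plate 6 mm above the floor: a blade fits under it between them. Two cheeks (inner faces y = +-53, tops z = 22, x = -105 to 0) guide its sides.
- step (a point): Middle of the step's upper edge (stand x = 0, y = 0, z = 26 mm), stand axes. The step's face is vertical, from the bay floor (z = 8) up to the raised table: grey, flat, z = 26, x = 0 to 175, 124 mm wide, no sides.
- stop_face (a point): Middle of the foot of the end stop's face, at table height (stand x = 175, y = 0, z = 26 mm); stand axes.
- plate: Loose steel test plate 110 x 90 x 8 mm (x, y, z), about 0.2 kg; four dark dots near the corners of both faces, a dark rectangle on the face that is up at first. Origin: centre of its starting underside; z points up at the start and down when turned over. It starts on the runners of the low bay, x along the stand's x within 2 deg, 1 to 8 mm short of the step.
- turner: Turner (lifting spatula), loose, about 0.26 kg. Flat steel blade 130 mm long (x = -61 to +68), 56 wide, 3 thick, flat on the bench at first. Origin: underside of the blade near its middle; x to the blade's tip, z up. At the heel a neck and a black handle rise and lean back at 60 deg to the blade: handle 20 wide (y), 22 thick, 85 long, top 100 mm up. It stands stably on its blade.
- turner_grip (a point): Point to grip on the turner: middle of its handle, x = -98.5, z = 67 mm in the turner's frame; axes as the turner's. Fingers close along its y (20 mm wide).
- turner_tip (a point): Middle of the underside of the blade's tip edge, x = 68.5 mm in the turner's frame; axes as the turner's.
- carton: Bystander: brown carton 62 x 61 x 94 mm. Origin under its centre.
- loupe: Bystander: black tapered eye loupe with a white rim, 39 mm across, 40 mm high. Origin under its centre.
- zip_case: Bystander: black domed zip case 80 x 118 x 42 mm. Origin under its centre.
- screwdriver: Bystander: screwdriver 25 x 197 x 22 mm. Origin under its centre.
- pouch: Bystander: navy pouch 68 x 93 x 19 mm. Origin under its centre.
- black_case: Bystander: flat black case 87 x 125 x 30 mm. Origin under its centre.

How it is judged:
By the outcome, as a careful person would: the job done as asked, in the order asked, and still so for the second after the job is handed in, with the robot touching nothing.
It also fails if it takes over 54 s, if anything falls off the work surface, if the arm or the gripper's body presses on something with over 40 N, if the wrist force passes 120 N, or if a joint passes its speed limit or range.

## Working session

There is one attempt and no reset: what is moved stays moved. The work goes in short steps, Python scripts to look and compute and a tool call to move; the robot and the scene stay as the last step left them, time stands still between calls to the robot, and variables do not carry over. Pictures are saved under pics/ and viewed, and the job is handed in when it is done.

Besides the shell and the picture viewer there is one more tool, called after "Emit:" by a JSON object that holds its "name" and its "arguments", one argument or row to a line. move_arm: Moves the arm, as the interface text tells. Its arguments: {"type":"object","properties":{"rows":{"type":"array","items":{"type":"number"}},"newtons":{"type":"number"}},"required":["rows"]}

```bash
ls; mkdir -p pics; cat > h.py <<'E'
import numpy as np, cv2
from rig import manip, get_image
def snap(n,tag):
    d=get_image(n); cv2.imwrite(f'pics/{tag}.png',d['pixels'][:,:,::-1])
    np.savez(f'pics/{tag}.npz',K=d['camera_matrix'],R=d['R'],t=d['t'],p=d['pixels']); return d
def load(tag): return np.load(f'pics/{tag}.npz')
def ray(d,u,v,z):
    K,R,t=d['K'],d['R'],d['t']
    c=-R.T@t; r=R.T@np.linalg.inv(K)@np.array([u,v,1.]); return c+r*(z-c[2])/r[2]
def proj(d,X):
    p=d['K']@(d['R']@np.asarray(X,float)+d['t']); return p[:2]/p[2]
def crop(tag,u0,v0,w,h,s,out):
    p=load(tag)['p'][v0:v0+h,u0:u0+w,::-1]
    cv2.imwrite(f'pics/{out}.png',cv2.resize(p,None,fx=s,fy=s,interpolation=cv2.INTER_CUBIC))
E
python3 - <<'E'
from h import *
s=manip.state(); print({k:np.round(v,4) for k,v in s.items()}, manip.pinch_z)
for n in ['scene','top','wrist']: 
    d=snap(n,n+'0'); print(n,-d['R'].T@d['t'])
E
```

```text
pics
{'t': np.float64(0.0), 'qpos': array([-8.53888e+01,  2.18417e+01,  7.43841e+01, -1.00000e-03,
        8.38550e+01, -1.23369e+01]), 'qd': array([-0.0899,  0.0437,  0.004 , -0.0658,  0.0473,  0.0244]), 'joint_efforts': array([-1.00000e-03, -4.37933e+01, -2.24555e+01,  7.12000e-02,
        3.53000e-02, -1.00000e-04]), 'tcp_pos': array([ 0.1603, -0.5258,  0.2381]), 'tcp_rot': array([-1.799208e+02, -1.630000e-02,  1.694820e+01]), 'force': array([ 0.7522, -0.0564,  0.6715]), 'wrist_torque': array([ 0.0361,  0.0337, -0.0065]), 'finger_gap': np.float64(1.0037)} 0.0187
scene [-0.34523007 -1.12297167  1.03153782]
top [ 0.42002529 -0.06237583  1.1886005 ]
wrist [ 0.23288823 -0.50558474  0.38264612]
```

View pics/scene0.png

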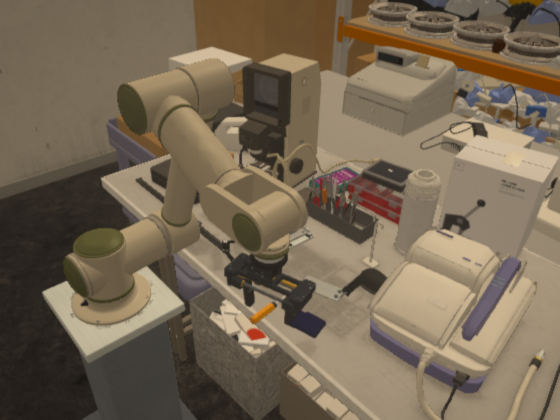

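View pics/top0.png

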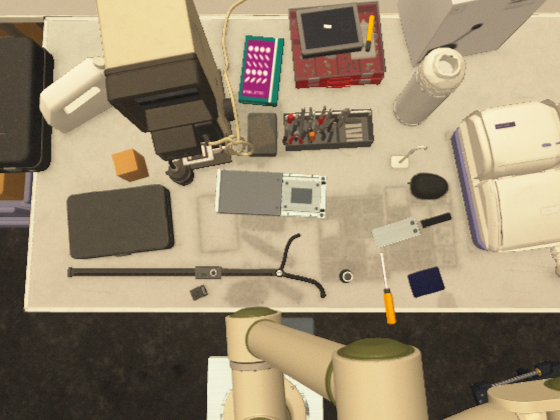

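View pics/wrist0.png

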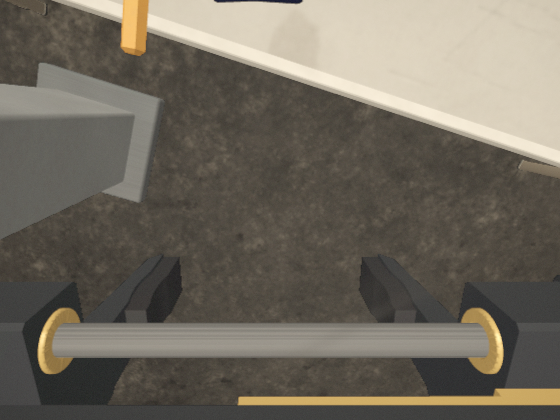

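```bash
python3 - <<'E'
from h import *
crop('top0',355,190,110,80,7,'c1'); crop('top0',205,160,135,70,5.9,'c2')
E
```

```text
(no output)
```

View pics/c1.png

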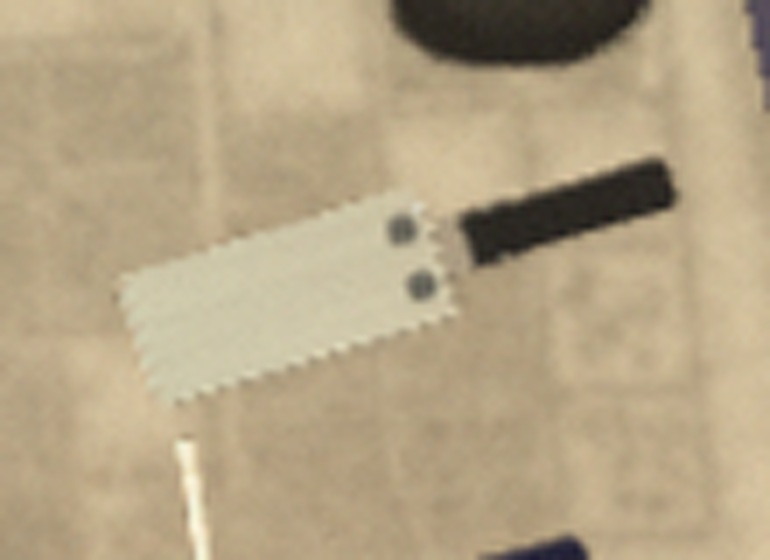

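View pics/c2.png

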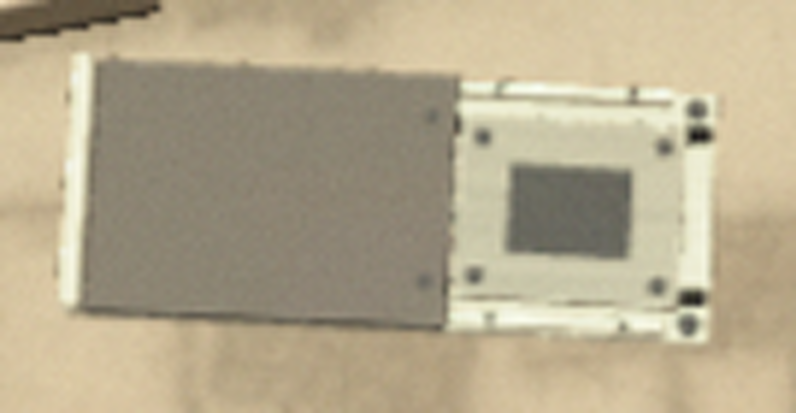

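```bash
python3 - <<'E'
from h import *
d=load('top0')
def P(x,y,s,u0,v0,z): return ray(d,(x+.5)/s-.5+u0,(y+.5)/s-.5+v0,z)
T=[P(x,y,7,355,190,z) for x,y,z in [(120,280,.003),(178,402,.003),(412,190,.003),(455,315,.003),(462,215,.03),(480,265,.03),(655,160,.1),(675,205,.1)]]
for t in T: print(np.round(t*1000,1))
tip=(T[0]+T[1])/2; heel=(T[2]+T[3])/2
v=tip-heel; print('len',np.linalg.norm(v),'yaw',np.degrees(np.arctan2(v[1],v[0])), 'w',np.linalg.norm(T[0]-T[1]),np.linalg.norm(T[2]-T[3]))
print('tip',tip,'org from tip',tip-v/np.linalg.norm(v)*.0685)
g=tip-v/np.linalg.norm(v)*.167; print('grip',g)
h=(T[4]+T[5])/2; k=(T[6]+T[7])/2; print('handle yaw', np.degrees(np.arctan2(*(h-k)[[1,0]])))
S=[P(x,y,5.9,205,160,z) for x,y,z in [(458,77,.026),(443,328,.026),(715,95,.008),(706,342,.008),(97,60,.026),(82,312,.026),(680,132,.022),(668,306,.022),(462,122,.022),(452,296,.022)]]
for t in S: print(np.round(t*1000,1))
m=[(S[i]+S[i+1])/2 for i in (0,2,4)]
print('step mid',m[0],'end',m[1],'stop',m[2],'lens',np.linalg.norm(m[2]-m[0])*1e3,np.linalg.norm(m[1]-m[0])*1e3,'w',[np.linalg.norm(S[i]-S[i+1])*1e3 for i in (0,2,4)])
for a,b in ((2,1),(2,0),(0,1)):
    w=m[a]-m[b]; print('yaw',np.degrees(np.arctan2(w[1],w[0])))
for i in (0,2,4):
    w=S[i+1]-S[i]; print('ycross', np.degrees(np.arctan2(w[1],w[0])))
E
```

```text
[ 506.9 -306.6    3. ]
[ 457.1 -329.     3. ]
[ 543.8 -427.2    3. ]
[ 492.4 -442.8    3. ]
[ 530.9 -438.5   30. ]
[ 510.8 -444.9   30. ]
[ 544.9 -489.1  100. ]
[ 527.9 -495.8  100. ]
len 0.12265393654735163 yaw 107.13291058558067 w 0.054572485485139044 0.053663209099009686
tip [ 0.48198517 -0.3177906   0.003     ] org from tip [ 0.50216454 -0.38325084  0.003     ]
grip [ 0.53118158 -0.4773798   0.003     ]
handle yaw 107.03923835778211
[668.6 -50.4  26. ]
[546.2 -43.2  26. ]
[ 663.2 -176.5    8. ]
[ 541.1 -170.7    8. ]
[677.4 125.   26. ]
[554.1 130.1  26. ]
[ 642.1 -158.    22. ]
[ 557.1 -151.3   22. ]
[647.2 -52.3  22. ]
[562.1 -47.5  22. ]
step mid [ 0.60738132 -0.04679912  0.026     ] end [ 0.60215344 -0.17360432  0.008     ] stop [0.61573199 0.12758529 0.026     ] lens 174.58423318716913 128.18303267915405 w [np.float64(122.621919482098), np.float64(122.16537176829222), np.float64(123.36358555586186)]
yaw 87.41867875274222
yaw 87.25839710226882
yaw 87.63916600561852
ycross 176.63847021154308
ycross 177.25018567697262
ycross 177.63267248996766
```

```bash
cat >> h.py <<'E'
def plan(target,yaw,n,g,start=None):
    s=manip.state(); p=np.array(start[:3]) if start is not None else s['tcp_pos']; y0=start[3] if start is not None else s['tcp_rot'][2]
    rows=[];y=y0; per=round((y0-yaw)/n,2); rem=np.array(target)-p; cur=p.copy()
    for i in range(n):
        d=(np.array(target)-cur)/(n-i); c,sn=np.cos(np.radians(y)),np.sin(np.radians(y))
        r=np.round([d[0]*c*1e3+d[1]*sn*1e3,(d[0]*sn-d[1]*c)*1e3,-d[2]*1e3])
        cur+=np.array([r[0]*c+r[1]*sn,r[0]*sn-r[1]*c,-r[2]])/1e3
        rows+=[*[int(k) for k in r],per,g]; y-=per
    for i in range(0,len(rows),25): print(rows[i:i+25])
    print('end',np.round(cur,4),y)
E
python3 - <<'E'
from h import *
plan([.530,-.474,.17],107.1,15,45)
d=load('top0')
for u,v in [(410,186),(448,186),(428,174),(428,199)]: print(ray(d,u,v,.02))
E
```

```text
[25, 4, 5, np.float64(-6.01), 45, 24, 6, 5, np.float64(-6.01), 45, 23, 9, 4, np.float64(-6.01), 45, 22, 11, 5, np.float64(-6.01), 45, 21, 14, 4, np.float64(-6.01), 45]
[19, 16, 5, np.float64(-6.01), 45, 18, 18, 4, np.float64(-6.01), 45, 16, 19, 5, np.float64(-6.01), 45, 13, 21, 4, np.float64(-6.01), 45, 11, 22, 5, np.float64(-6.01), 45]
[9, 23, 4, np.float64(-6.01), 45, 7, 24, 5, np.float64(-6.01), 45, 4, 25, 4, np.float64(-6.01), 45, 1, 25, 5, np.float64(-6.01), 45, -1, 24, 4, np.float64(-6.01), 45]
end [ 0.5297 -0.4738  0.1703] 107.10008438717573
[ 0.63024111 -0.41543006  0.02      ]
[ 0.63004794 -0.52361479  0.02      ]
[ 0.66502162 -0.46812017  0.02      ]
[ 0.5926384  -0.46516677  0.02      ]
```

Emit:
{"name": "move_arm", "arguments": {
  "rows": [25,4,5,-6,45,24,6,5,-6,45,23,9,4,-6,45,22,11,5,-6,45,21,14,4,-6,45]
}}

```text
t: 0.65
tcp_pos: [0.2846, -0.5084, 0.2152]
tcp_rot: [-180.0, -0.0, 47.2]
force: [0.1, -0.7, 0.2]
finger_gap: 0.57
```

Emit:
{"name": "move_arm", "arguments": {
  "rows": [19,16,5,-6,45,18,18,4,-6,45,16,19,5,-6,45,13,21,4,-6,45,11,22,5,-6,45]
}}

```text
t: 1.15
tcp_pos: [0.408, -0.492, 0.1923]
tcp_rot: [-180.0, -0.0, 77.2]
force: [-1.0, 1.1, 0.2]
finger_gap: 0.511
```

Emit:
{"name": "move_arm", "arguments": {
  "rows": [9,23,4,-6,45,7,24,5,-6,45,4,25,4,-6,45,1,25,5,-6,45,-1,24,4,-6,45]
}}

```text
t: 1.65
tcp_pos: [0.5308, -0.4741, 0.17]
tcp_rot: [-180.0, -0.1, 107.2]
force: [-0.2, 0.4, 0.9]
finger_gap: 0.512
```

```bash
python3 - <<'E'
from h import *
for n in ['scene','wrist']: snap(n,n+'1')
s=manip.state(); print(s['t'],s['tcp_pos'],s['tcp_rot'],s['force'])
E
```

```text
1.75 [ 0.53178088 -0.47311532  0.1690597 ] [-1.79985741e+02 -1.09623380e-01  1.07209712e+02] [-0.49398506 -0.06646247 -0.04079376]
```

View pics/wrist1.png

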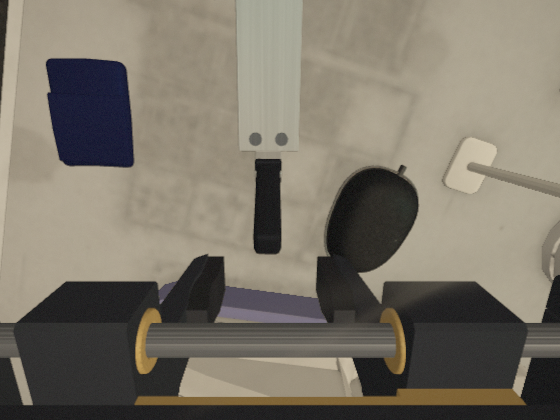

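```bash
python3 - <<'E'
from h import *
d=load('wrist1'); s=manip.state(); p=s['tcp_pos']; y=np.radians(s['tcp_rot'][2]); c,sn=np.cos(y),np.sin(y)
for u,v,z in [(239,152,.003),(299,151,.003),(255,139,.004),(281,139,.004),(238,20,.003),(301,20,.003),(268,160,.03),(267,252,.09),(267,245,.1)]:
    X=ray(d,u,v,z); e=X-p; print(np.round(X,4),'tool x,y', np.round([e[0]*c+e[1]*sn,e[0]*sn-e[1]*c],4))
E
```

```text
[ 0.4938 -0.4453  0.003 ] tool x,y [ 0.0378 -0.0281]
[ 0.5468 -0.4275  0.003 ] tool x,y [0.0392 0.0278]
[ 0.5046 -0.4293  0.004 ] tool x,y [ 0.0499 -0.013 ]
[ 0.5273 -0.4221  0.004 ] tool x,y [0.0501 0.0108]
[ 0.4628 -0.3407  0.003 ] tool x,y [ 0.1469 -0.0268]
[ 0.5128 -0.3247  0.003 ] tool x,y [0.1474 0.0258]
[ 0.5208 -0.4405  0.03  ] tool x,y [ 0.0344 -0.0009]
[ 0.5381 -0.4969  0.09  ] tool x,y [-0.0246 -0.001 ]
[ 0.5353 -0.4876  0.1   ] tool x,y [-0.0149 -0.0009]
```

Emit:
{"name": "move_arm", "arguments": {
  "rows": [1,-1,30,0,45,0,0,30,0,45,0,0,30,0,45,0,0,20,0,45,0,0,10,0,45]
}}

```text
t: 2.25
tcp_pos: [0.5272, -0.4735, 0.0487]
tcp_rot: [-179.9, -0.2, 106.8]
force: [0.0, -0.0, -0.2]
finger_gap: 0.514
```

```bash
python3 - <<'E'
from h import *
for n in ['scene','wrist']: snap(n,n+'2')
s=manip.state(); print(s['t'],s['tcp_pos'],s['tcp_rot'],s['force'])
crop('scene2',220,230,180,110,4.4,'c3')
E
```

```text
2.35 [ 0.52766858 -0.4736773   0.04970328] [-1.79944006e+02 -1.20802075e-01  1.06861629e+02] [0.193399   0.1978682  0.66411711]
```

View pics/wrist2.png

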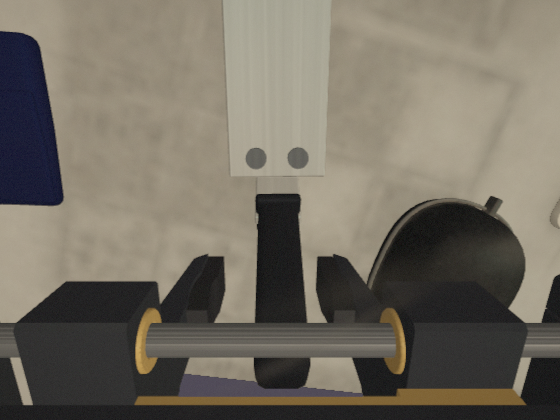

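View pics/scene2.png

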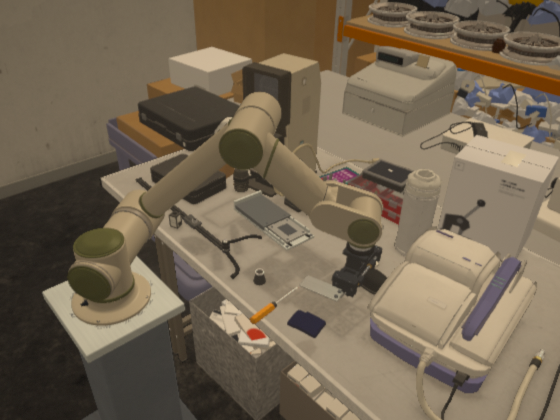

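```bash
python3 - <<'E'
from h import *
d=load('wrist2'); s=manip.state(); p=s['tcp_pos']; y=np.radians(s['tcp_rot'][2]); c,sn=np.cos(y),np.sin(y)
for u,v,z in [(231,177,.003),(326,176,.003),(257,160,.004),(298,160,.004),(278,210,.03),(279,345,.067)]:
    X=ray(d,u,v,z); e=X-p; print(np.round(X,4),'tool x,y', np.round([e[0]*c+e[1]*sn,e[0]*sn-e[1]*c],4))
print(proj(d,p),proj(d,p+[0,0,.019]))
E
```

```text
[ 0.4937 -0.4439  0.003 ] tool x,y [ 0.0383 -0.0239]
[ 0.5464 -0.4273  0.003 ] tool x,y [0.0389 0.0314]
[ 0.5055 -0.4299  0.004 ] tool x,y [ 0.0483 -0.0086]
[ 0.5278 -0.4231  0.004 ] tool x,y [0.0483 0.0148]
[ 0.5229 -0.4476  0.03  ] tool x,y [0.0263 0.003 ]
[ 0.5383 -0.4983  0.067 ] tool x,y [-0.0266  0.003 ]
[272.27210318 274.11923076] [272.51155275 295.12617328]
```

Emit:
{"name": "move_arm", "arguments": {
  "rows": [1,3,1,0,45,0,0,0,0,18,0,0,0,0,15,0,0,0,0,15,0,0,0,0,15],
  "newtons": 60
}}

```text
t: 2.85
tcp_pos: [0.5312, -0.4721, 0.0503]
tcp_rot: [180.0, 0.0, 106.9]
force: [0.0, -0.3, 1.7]
finger_gap: 0.222
```

```bash
python3 - <<'E'
from h import *
for n in ['wrist']: snap(n,n+'3')
s=manip.state(); print(s['t'],s['tcp_pos'],s['tcp_rot'],s['force'],s['finger_gap'])
E
```

```text
2.9 [ 0.53116729 -0.47215011  0.05030943] [1.79988459e+02 4.54564802e-02 1.06945843e+02] [-0.58790018 -0.59295026  2.43210732] 0.22110681816117675
```

View pics/wrist3.png

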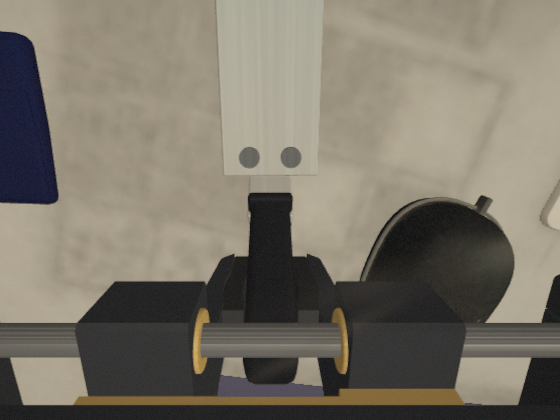

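```bash
python3 - <<'E'
from h import *
d=load('wrist3'); s=manip.state(); p=s['tcp_pos']; y=np.radians(s['tcp_rot'][2]); c,sn=np.cos(y),np.sin(y)
for u,v,z in [(223,175,.003),(318,174,.003),(217,4,.003),(323,4,.003)]:
    X=ray(d,u,v,z); e=X-p; print(np.round(X,4),'tool x,y', np.round([e[0]*c+e[1]*sn,e[0]*sn-e[1]*c],4))
st=np.array([.6074,-.0468]); yw=np.radians(87.4); ex=np.array([np.cos(yw),np.sin(yw)])
g=st+ex*(-.317); print(g)
plan([*g,.130],87.4,8,15)
E
```

```text
[ 0.4928 -0.4436  0.003 ] tool x,y [ 0.0385 -0.0284]
[ 0.546  -0.4268  0.003 ] tool x,y [0.0391 0.0274]
[ 0.4678 -0.3593  0.003 ] tool x,y [ 0.1264 -0.0278]
[ 0.5193 -0.3436  0.003 ] tool x,y [0.1265 0.0261]
[ 0.59301993 -0.36347367]
[11, 11, -10, np.float64(2.44), 15, 11, 11, -10, np.float64(2.44), 15, 12, 10, -10, np.float64(2.44), 15, 12, 10, -10, np.float64(2.44), 15, 12, 10, -10, np.float64(2.44), 15]
[13, 9, -10, np.float64(2.44), 15, 13, 8, -10, np.float64(2.44), 15, 14, 8, -10, np.float64(2.44), 15]
end [ 0.5933 -0.3635  0.1303] 87.42584298193262
```

Emit:
{"name": "move_arm", "arguments": {
  "rows": [0,0,-15,0,15,0,0,-20,0,15,0,0,-25,0,15,0,0,-20,0,15,0,0,0,0,15]
}}

```text
t: 3.4
tcp_pos: [0.5319, -0.4728, 0.1336]
tcp_rot: [179.9, 0.3, 106.9]
force: [-0.7, 0.0, -2.0]
finger_gap: 0.221
```

```bash
python3 - <<'E'
from h import *
snap('wrist','wrist4');snap('scene','scene4');
s=manip.state(); print(s['t'],s['tcp_pos'],s['tcp_rot'],s['force'],s['wrist_torque'],s['finger_gap'])
crop('scene4',240,200,180,110,4.4,'c4')
E
```

```text
3.5 [ 0.53097954 -0.47177372  0.1295376 ] [-1.79994563e+02 -9.79950662e-03  1.06947720e+02] [ 0.57201135 -0.23548489 -2.54563994] [-0.17321213 -0.20170832 -0.00654255] 0.2180752425567839
```

View pics/c4.png

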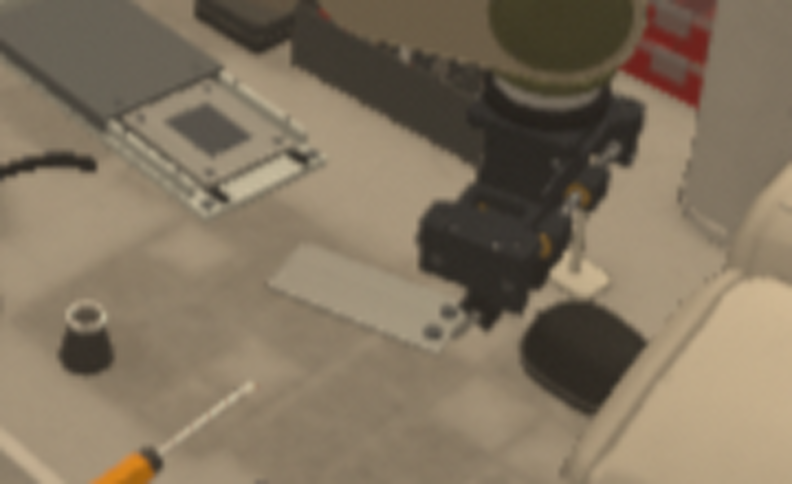

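View pics/wrist4.png

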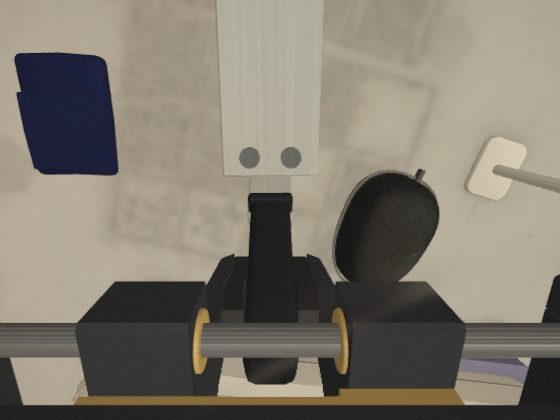

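Emit:
{"name": "move_arm", "arguments": {
  "rows": [11,11,0,2.4,15,11,11,0,2.4,15,12,10,0,2.4,15,12,10,0,2.5,15,12,10,0,2.5,15]
}}

```text
t: 4.0
tcp_pos: [0.5695, -0.4032, 0.1279]
tcp_rot: [-179.9, -0.1, 94.6]
force: [-0.4, 0.1, -1.9]
finger_gap: 0.221
```

Emit:
{"name": "move_arm", "arguments": {
  "rows": [13,9,0,2.5,15,13,8,0,2.5,15,14,8,0,2.5,15,0,0,0,0,15]
}}

```text
t: 4.4
tcp_pos: [0.5936, -0.3612, 0.1281]
tcp_rot: [-179.9, -0.1, 87.3]
force: [-0.2, 0.1, -2.5]
finger_gap: 0.22
```

```bash
python3 - <<'E'
from h import *
for n in ['wrist','scene','top']: snap(n,n+'5')
s=manip.state(); print(s['t'],s['tcp_pos'],s['tcp_rot'],s['force'],s['wrist_torque'],s['finger_gap'])
crop('top5',205,150,180,100,4.4,'c5')
E
```

```text
4.55 [ 0.59267299 -0.36373539  0.12884085] [-1.79920751e+02 -3.42769202e-02  8.72837777e+01] [-0.20173413  0.64845902 -2.86028997] [-0.21733479 -0.07947078  0.02673313] 0.22404754368713767
```

View pics/c5.png

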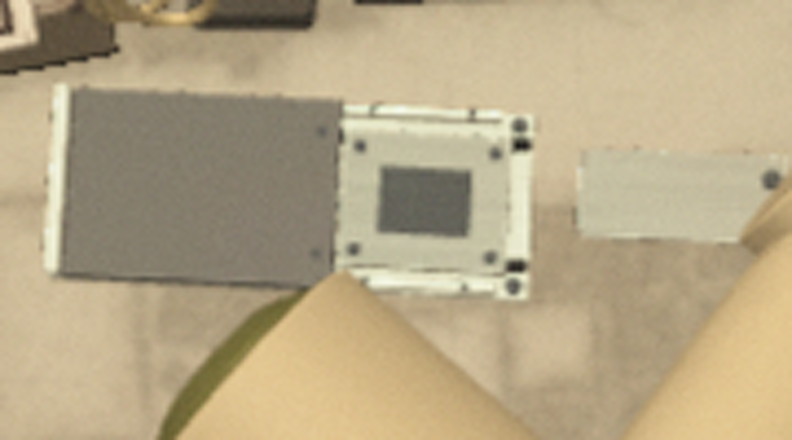

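View pics/wrist5.png

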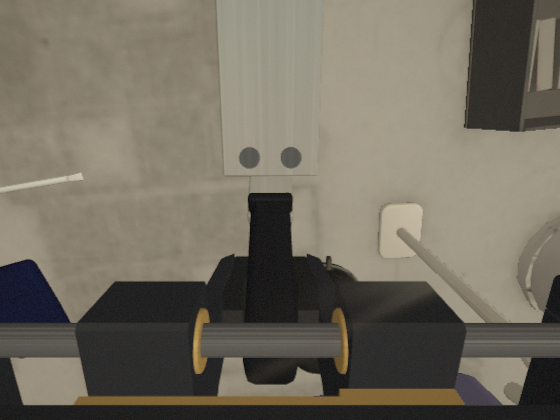

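```bash
python3 - <<'E'
from h import *
d=load('top5')
def P(x,y,z,s=4.4): return ray(d,(x+.5)/s-.5+205,(y+.5)/s-.5+150,z)
zb=.0289+.05+.003  # blade top at tcp .1288
a,b=P(581,151,zb),P(577,237,zb); t=(a+b)/2; s=manip.state(); p=s['tcp_pos']
print('tip',t,np.linalg.norm(a-b),'tool->tip yaw',np.degrees(np.arctan2(*(t-p)[[1,0]])),np.linalg.norm((t-p)[:2]))
r1,r2=P(521,145,.014),P(516,266,.014); r=(r1+r2)/2; print('runner mid',r, np.linalg.norm(r1-r2))
e1,e2=P(340,101,.026),P(333,287,.026); e=(e1+e2)/2; print('step',e,np.linalg.norm(e1-e2))
w1,w2=P(70,87,.026),P(57,273,.026); w=(w1+w2)/2; print('stop',w)
print([np.degrees(np.arctan2(*(q)[[1,0]])) for q in (w-e,e-r,w-r)])
pl=[P(x,y,.022) for x,y in [(360,146),(496,154),(354,249),(490,257)]]; pc=sum(pl)/4; print('plate c',pc, [np.degrees(np.arctan2(*(q)[[1,0]])) for q in (pl[0]-pl[1],pl[2]-pl[3])])
pe=[P(x,y,.022) for x,y in [(346,123),(342,265),(510,131),(503,272)]]
for q in pe: print(q)
E
```

```text
tip [ 0.59840858 -0.19697335  0.0819    ] 0.05357671424075844 tool->tip yaw 88.03015371354435 0.16686064773716971
runner mid [ 0.60190653 -0.16572059  0.014     ] 0.07987269918434844
step [ 0.60795864 -0.04721801  0.026     ] 0.12173568779861822
stop [0.61742332 0.12963462 0.026     ]
[np.float64(86.93660589402707), np.float64(87.07635833116302), np.float64(86.9926731526765)]
plate c [ 0.60334246 -0.1044839   0.022     ] [np.float64(86.47651549135772), np.float64(86.52811656212297)]
[ 0.65504058 -0.05332867  0.022     ]
[ 0.56184971 -0.05071672  0.022     ]
[ 0.64953876 -0.16003683  0.022     ]
[ 0.55717098 -0.15453232  0.022     ]
```

Emit:
{"name": "move_arm", "arguments": {
  "rows": [0,2,20,0,15,0,0,20,0,15,0,0,20,0,15,0,0,10.5,0,15,0,0,0,0,15]
}}

```text
t: 5.05
tcp_pos: [0.5943, -0.3636, 0.0575]
tcp_rot: [-179.9, -0.1, 87.2]
force: [0.1, 0.4, -1.9]
finger_gap: 0.221
```

```bash
python3 - <<'E'
from h import *
for n in ['scene','top']: snap(n,n+'6')
s=manip.state(); print(s['t'],s['tcp_pos'],s['tcp_rot'],s['force'],s['wrist_torque'],s['finger_gap'])
crop('top6',290,150,100,80,7,'c6')
crop('scene6',230,190,150,100,5.3,'c6s')
E
```

```text
5.15 [ 0.5953131  -0.36400464  0.05990206] [1.79958254e+02 3.42651773e-02 8.72336432e+01] [-0.59744523 -0.77995899 -2.47090148] [-0.21880885 -0.05415316  0.01109485] 0.21761316617814516
```

View pics/c6.png

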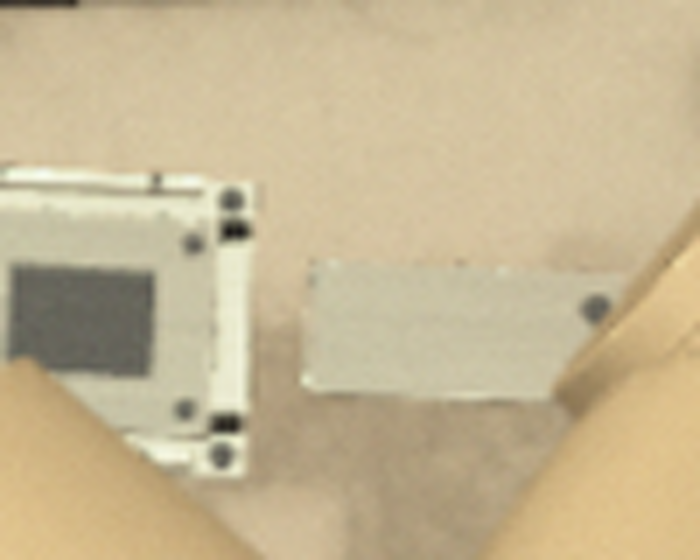

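View pics/c6s.png

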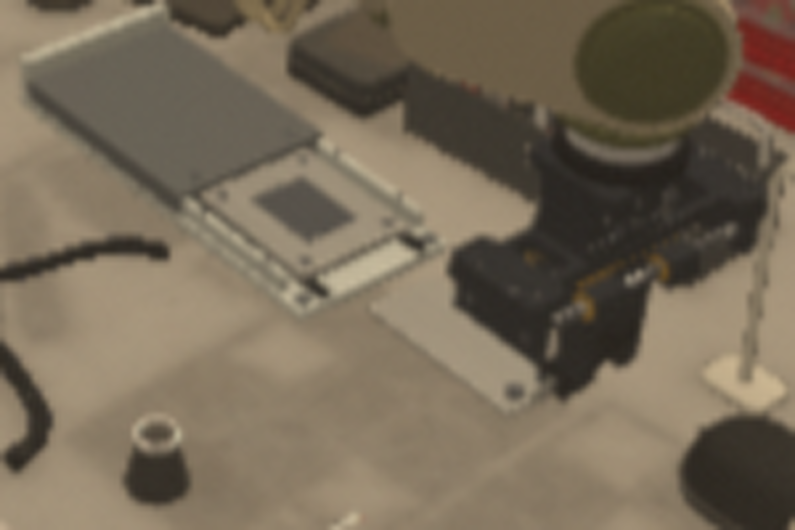

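Emit:
{"name": "move_arm", "arguments": {
  "rows": [15,-1,0,0,15,15,0,0,0,15,10,0,0,0,15,10,0,0,0,15,5,0,0,0,15]
}}

```text
t: 5.65
tcp_pos: [0.5971, -0.3069, 0.0596]
tcp_rot: [180.0, -0.0, 87.3]
force: [0.4, -0.6, -2.4]
finger_gap: 0.219
```

```bash
python3 - <<'E'
from h import *
for n in ['scene','top']: snap(n,n+'7')
s=manip.state(); print(s['t'],s['tcp_pos'],s['tcp_rot'],s['force'],s['wrist_torque'],s['finger_gap'])
crop('top7',200,150,180,90,4.4,'c7')
crop('scene7',230,190,150,100,5.3,'c7s')
E
```

```text
5.75 [ 0.59705846 -0.30757846  0.05943979] [1.79996690e+02 1.41570231e-03 8.73043475e+01] [-0.08917714 -0.890274   -2.49928707] [-0.1834099  -0.08366041  0.03465571] 0.2207333544968083
```

View pics/c7.png

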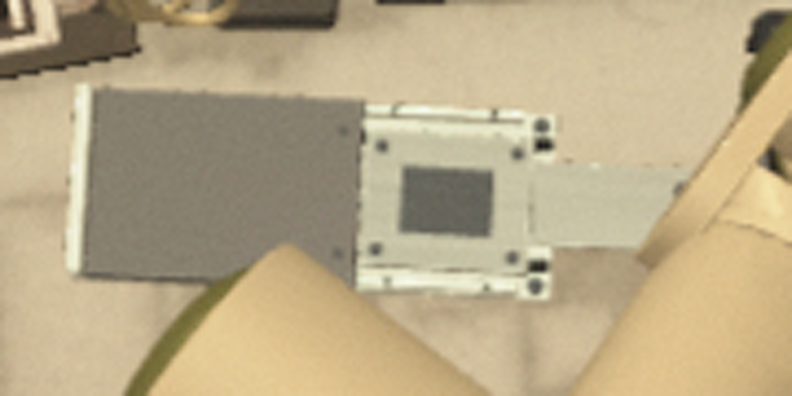

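View pics/c7s.png

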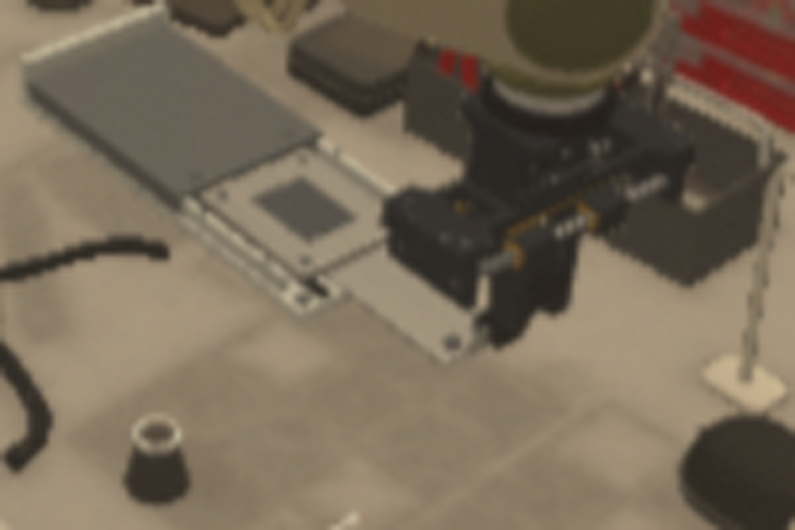

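Emit:
{"name": "move_arm", "arguments": {
  "rows": [15,0,0,0,15,15,0,0,0,15,12,0,0,0,15,8,0,0,0,15,0,0,0,0,15]
}}

```text
t: 6.25
tcp_pos: [0.5994, -0.2571, 0.0594]
tcp_rot: [-180.0, -0.0, 87.3]
force: [-0.8, -1.3, -2.5]
finger_gap: 0.224
```

```bash
python3 - <<'E'
from h import *
for n in ['scene','top']: snap(n,n+'8')
s=manip.state(); print(s['t'],s['tcp_pos'],s['tcp_rot'],s['force'],s['wrist_torque'],s['finger_gap'])
crop('top8',200,150,180,90,4.4,'c8')
crop('scene8',230,190,150,100,5.3,'c8s')
E
```

```text
6.35 [ 0.59937359 -0.25855146  0.05936946] [1.79986323e+02 2.13314803e-02 8.72620877e+01] [ 0.8171491  -0.3605938  -2.87462778] [-0.2472114  -0.06696378 -0.02986966] 0.22035689133955239
```

View pics/c8.png

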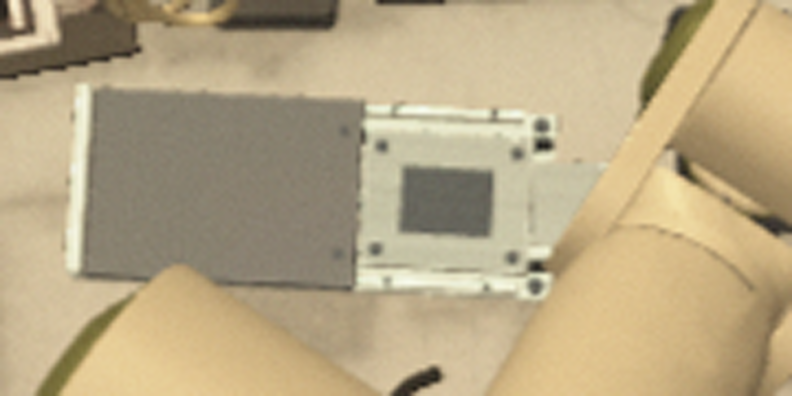

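View pics/c8s.png

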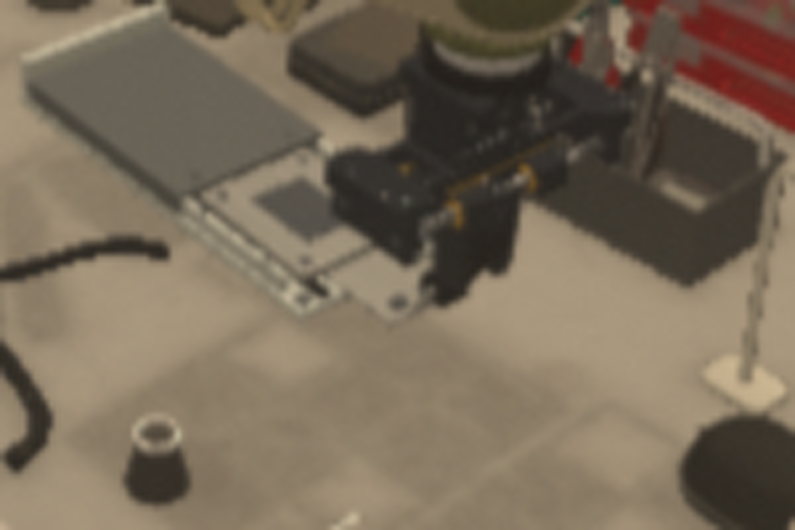

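Emit:
{"name": "move_arm", "arguments": {
  "rows": [-12,0,0,0,15,-10,0,0,0,15,0,0,-8,0,15,0,0,-8,0,15,2,0,-7,0,15]
}}

```text
t: 6.85
tcp_pos: [0.5984, -0.2791, 0.0833]
tcp_rot: [180.0, 0.1, 87.2]
force: [0.2, -1.3, -3.4]
finger_gap: 0.221
```

```bash
python3 - <<'E'
from h import *
for n in ['scene','top']: snap(n,n+'9')
s=manip.state(); print(s['t'],s['tcp_pos'],s['tcp_rot'],s['force'],s['wrist_torque'],s['finger_gap'])
crop('top9',200,150,180,90,4.4,'c9')
crop('scene9',230,180,150,100,5.3,'c9s')
E
```

```text
6.95 [ 0.5987462  -0.2784828   0.08385056] [1.79890710e+02 8.60601495e-02 8.72744598e+01] [-1.11626784 -1.8479106  -4.20924755] [-0.75796881 -0.02648491 -0.02225179] 0.22059038269441733
```

View pics/c9.png

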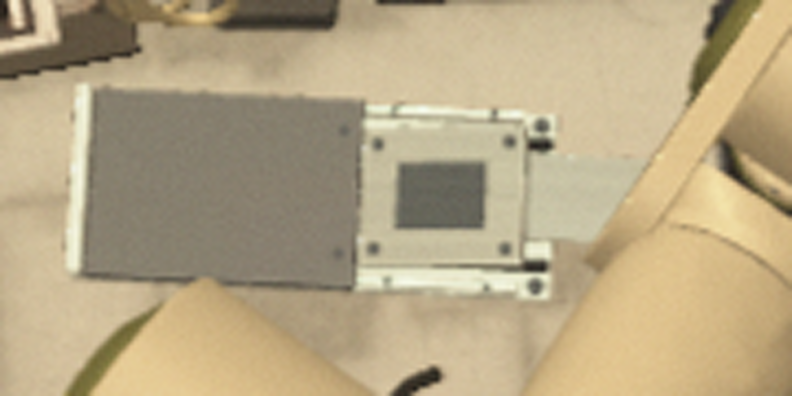

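View pics/c9s.png

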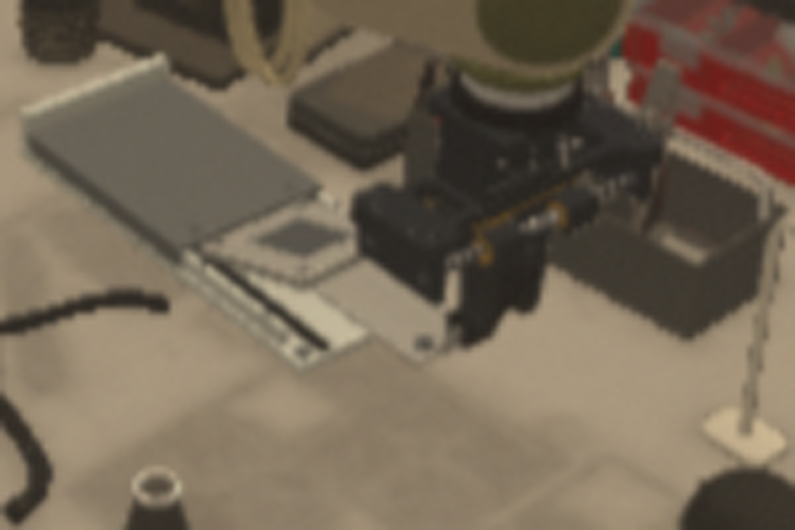

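Emit:
{"name": "move_arm", "arguments": {
  "rows": [1,0,-6,0,15,2,0,-6,0,15,2,0,-5.5,0,15,2,0,-5,0,15,0,0,0,0,15]
}}

```text
t: 7.45
tcp_pos: [0.5989, -0.2713, 0.1057]
tcp_rot: [179.9, 0.0, 87.3]
force: [-0.7, -1.3, -3.2]
finger_gap: 0.221
```

```bash
python3 - <<'E'
from h import *
for n in ['scene','top']: snap(n,n+'10')
s=manip.state(); print(s['t'],s['tcp_pos'],s['tcp_rot'],s['force'],s['wrist_torque'],s['finger_gap'])
a=cv2.resize(load('top10')['p'][150:230,200:360,::-1],None,fx=4.4,fy=4.4,interpolation=2)
b=cv2.resize(load('scene10')['p'][180:260,220:380,::-1],None,fx=4.4,fy=4.4,interpolation=2)
cv2.imwrite('pics/c10.png',cv2.resize(np.vstack([a,b]),None,fx=.85,fy=.85))
E
```

```text
7.55 [ 0.59868131 -0.27155255  0.10492895] [1.79981957e+02 2.51486606e-02 8.72524977e+01] [-0.71640403 -1.52701994 -4.01650768] [-6.75902074e-01 -1.08275900e-01  3.78683683e-04] 0.22054758097579583
```

View pics/c10.png

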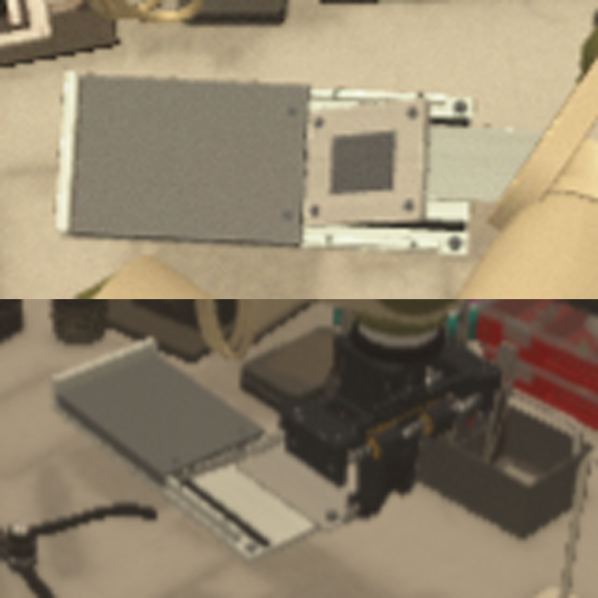

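Emit:
{"name": "move_arm", "arguments": {
  "rows": [3,0,-5,0,15,3,0,-5,0,15,4,0,-4,0,15,4,0,-4,0,15,0,0,0,0,15]
}}

```text
t: 8.05
tcp_pos: [0.5996, -0.2569, 0.1237]
tcp_rot: [179.9, 0.0, 87.3]
force: [0.9, -0.2, -1.9]
finger_gap: 0.225
```

```bash
cat >> h.py <<'E'
def two(k,tv=150,tu=200,sv=180,su=220):
    for n in ['scene','top']: snap(n,f'{n}{k}')
    s=manip.state(); print(round(float(s['t']),2),np.round(s['tcp_pos'],4),np.round(s['tcp_rot'],2),np.round(s['force'],1),np.round(s['wrist_torque'],2),round(float(s['finger_gap']),3))
    a=cv2.resize(load(f'top{k}')['p'][tv:tv+80,tu:tu+160,::-1],None,fx=3.7,fy=3.7,interpolation=2)
    b=cv2.resize(load(f'scene{k}')['p'][sv:sv+80,su:su+160,::-1],None,fx=3.7,fy=3.7,interpolation=2)
    cv2.imwrite(f'pics/c{k}.png',np.vstack([a,b]))
E
python3 -c "
from h import *
two(11)"
```

```text
8.15 [ 0.5994 -0.2574  0.1229] [1.7998e+02 1.0000e-02 8.7260e+01] [ 0.1 -1.6 -2.5] [-0.46 -0.02 -0.02] 0.222
```

View pics/c11.png

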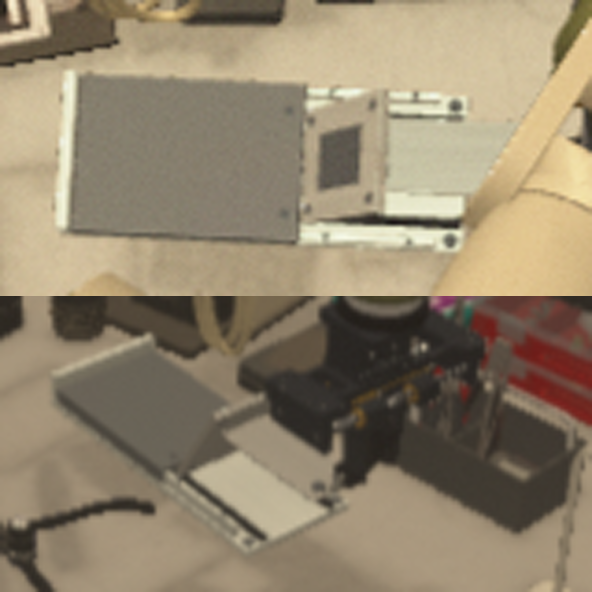

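Emit:
{"name": "move_arm", "arguments": {
  "rows": [4,0,-3,0,15,4,0,-3,0,15,4,0,-3,0,15,4,0,-2,0,15,0,0,0,0,15]
}}

```text
t: 8.65
tcp_pos: [0.6003, -0.2408, 0.1342]
tcp_rot: [180.0, -0.0, 87.3]
force: [-0.6, -0.6, -1.9]
finger_gap: 0.22
```

```bash
python3 -c "
from h import *
two(12)"
```

```text
8.75 [ 0.6001 -0.2414  0.1339] [179.99   0.    87.26] [-1.  -0.3 -2.4] [-0.29 -0.11 -0.01] 0.221
```

View pics/c12.png

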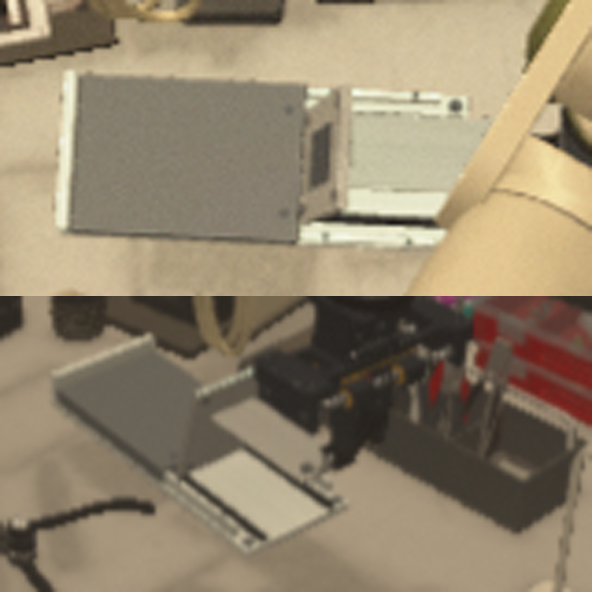

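Emit:
{"name": "move_arm", "arguments": {
  "rows": [4,0,-2,0,15,4,0,-1.5,0,15,4,0,-1,0,15,3,0,0,0,15,0,0,0,0,15]
}}

```text
t: 9.25
tcp_pos: [0.6009, -0.2259, 0.1383]
tcp_rot: [-180.0, -0.0, 87.3]
force: [0.3, 0.1, -2.8]
finger_gap: 0.22
```

```bash
python3 -c "
from h import *
two(13)"
```

```text
9.35 [ 0.6008 -0.2264  0.1382] [-180.     -0.     87.26] [ 0.4 -0.1 -2.6] [-0.17 -0.08 -0.02] 0.223
```

View pics/c13.png

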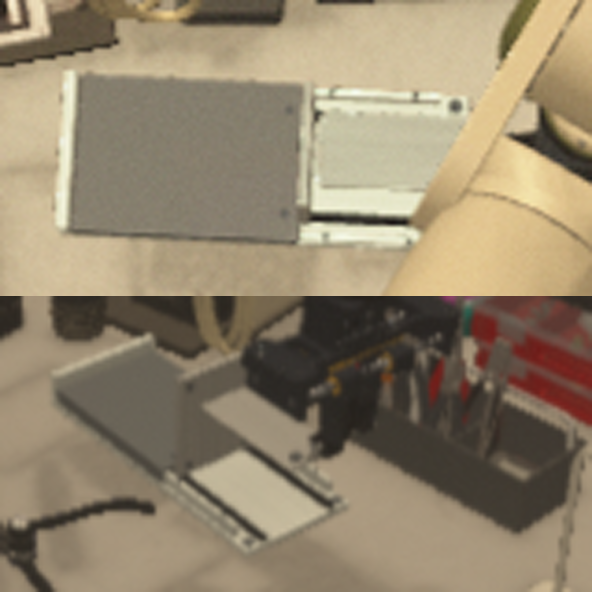

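Emit:
{"name": "move_arm", "arguments": {
  "rows": [2,0,0,0,15,2,0,0,0,15,2,0,0,0,15,2,0,0,0,15,2,0,0,0,15]
}}

```text
t: 9.85
tcp_pos: [0.6013, -0.2163, 0.1383]
tcp_rot: [180.0, -0.0, 87.2]
force: [0.2, -0.5, -3.0]
finger_gap: 0.222
```

```bash
python3 -c "
from h import *
two(14)"
```

```text
9.95 [ 0.6013 -0.2162  0.1383] [-1.800e+02 -1.000e-02  8.726e+01] [-0.4 -0.3 -2.9] [-0.2  -0.05  0.04] 0.221
```

View pics/c14.png

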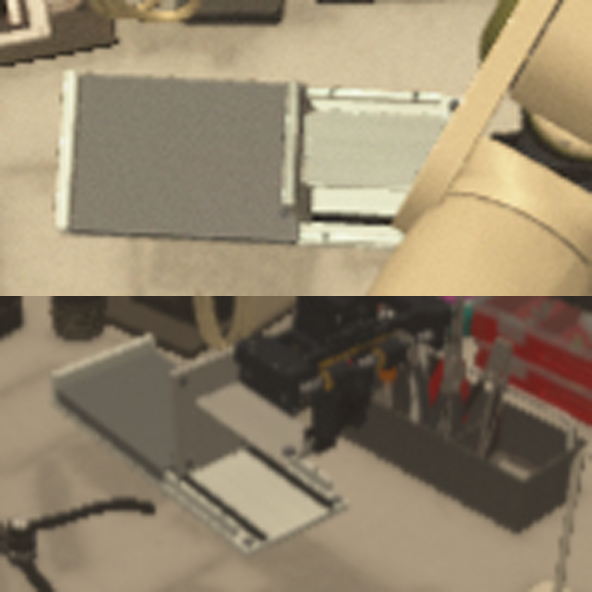

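Slightly past vertical; continue pushing gently.

Emit:
{"name": "move_arm", "arguments": {
  "rows": [2,0,0,0,15,2,0,0,0,15,2,0,0,0,15,0,0,0,0,15,0,0,0,0,15]
}}

```text
t: 10.45
tcp_pos: [0.6016, -0.2105, 0.1383]
tcp_rot: [180.0, 0.0, 87.3]
force: [0.4, 1.2, -3.2]
finger_gap: 0.222
```

```bash
python3 -c "
from h import *
two(15)"
```

```text
10.55 [ 0.6016 -0.2106  0.1382] [180.     0.    87.25] [-0.2 -0.2 -3. ] [-0.22 -0.06  0.  ] 0.22
```

View pics/c15.png

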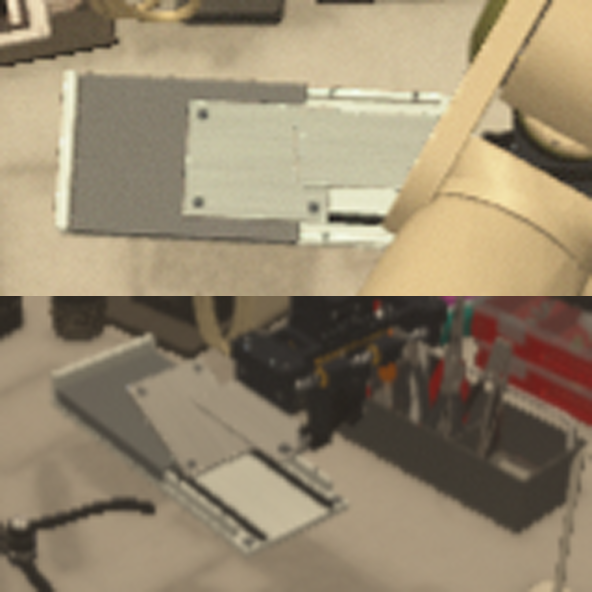

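Emit:
{"name": "move_arm", "arguments": {
  "rows": [-15,0,0,0,15,-20,0,0,0,15,-20,0,10,0,15,0,0,20,0,15,0,0,20,0,15]
}}

```text
t: 11.05
tcp_pos: [0.5984, -0.2681, 0.0868]
tcp_rot: [180.0, 0.0, 87.1]
force: [-0.3, 0.3, -2.0]
finger_gap: 0.22
```

```bash
python3 -c "
from h import *
two(16)
crop('top16',205,150,130,80,6,'c16t')"
```

```text
11.15 [ 0.5973 -0.2666  0.0846] [-1.797e+02 -1.700e-01  8.715e+01] [-0.7 -0.9 -2.5] [-0.16 -0.07  0.04] 0.222
```

View pics/c16.png

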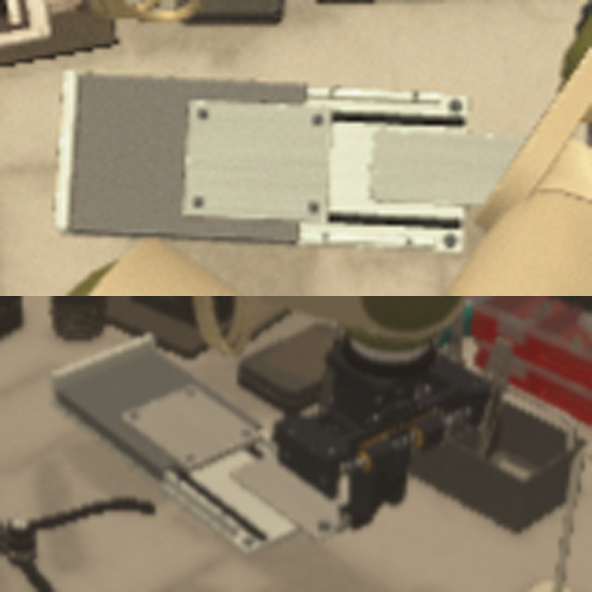

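View pics/c16t.png

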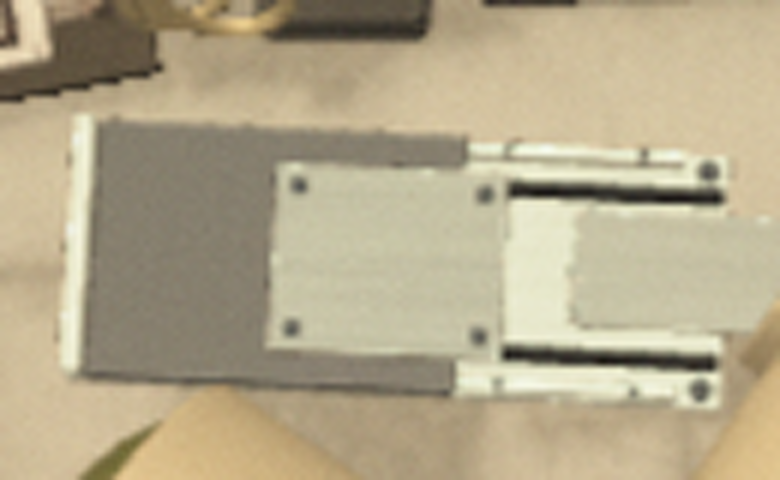

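Emit:
{"name": "move_arm", "arguments": {
  "rows": [0,0,10,0,15,0,0,0,0,15,10,0,0,0,15,10,0,0,0,15,5,0,0,0,15]
}}

```text
t: 11.65
tcp_pos: [0.6004, -0.239, 0.0789]
tcp_rot: [180.0, 0.0, 87.3]
force: [-0.2, -0.4, -2.2]
finger_gap: 0.221
```

Emit:
{"name": "move_arm", "arguments": {
  "rows": [5,0,0,0,15,5,0,0,0,15,5,0,0,0,15,8,0,0,0,15,8,0,0,0,15]
}}

```text
t: 12.15
tcp_pos: [0.6016, -0.209, 0.0783]
tcp_rot: [180.0, -0.0, 87.2]
force: [0.3, -1.2, -0.8]
finger_gap: 0.223
```

```bash
python3 -c "
from h import *
two(17)"
```

```text
12.25 [ 0.6016 -0.2081  0.0782] [-1.7997e+02 -5.0000e-02  8.7310e+01] [-0.3 -1.5 -2.3] [-0.21 -0.09  0.04] 0.221
```

View pics/c17.png

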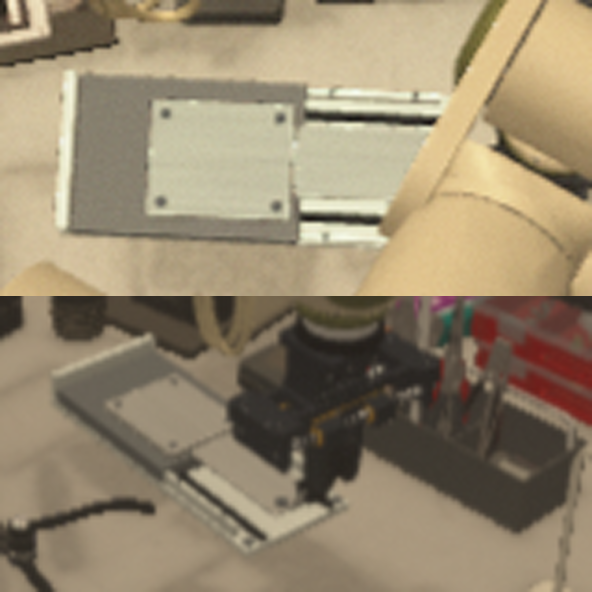

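Emit:
{"name": "move_arm", "arguments": {
  "rows": [8,0,0,0,15,10,0,0,0,15,10,0,0,0,15,10,0,0,0,15,8,0,0,0,15]
}}

```text
t: 12.75
tcp_pos: [0.6038, -0.1624, 0.0782]
tcp_rot: [-180.0, -0.0, 87.3]
force: [1.1, -0.9, -3.3]
finger_gap: 0.218
```

```bash
python3 -c "
from h import *
two(18)
crop('top18',205,150,130,80,6,'c18t')"
```

```text
12.85 [ 0.6038 -0.1621  0.0782] [-1.7998e+02 -4.0000e-02  8.7330e+01] [ 0.7 -0.6 -3.4] [-0.22 -0.12 -0.04] 0.219
```

View pics/c18t.png

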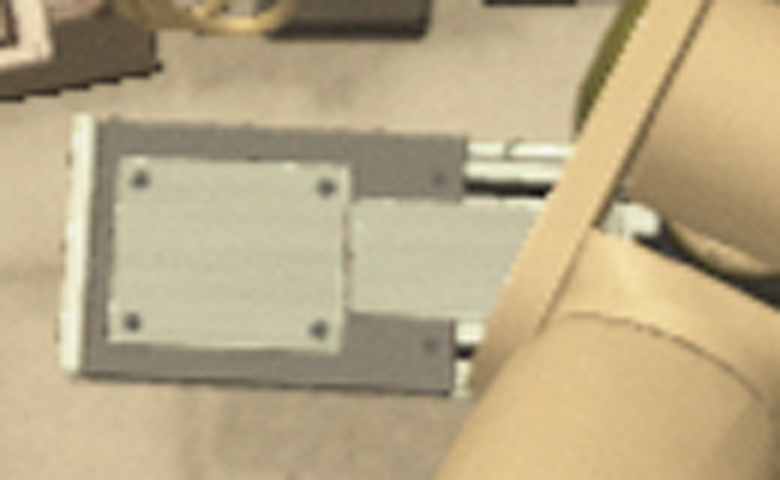

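Emit:
{"name": "move_arm", "arguments": {
  "rows": [4,0,0,0,15,3,0,0,0,15,2,0,0,0,15,1,0,0,0,15,1,0,0,0,15]
}}

```text
t: 13.35
tcp_pos: [0.6044, -0.1527, 0.0783]
tcp_rot: [180.0, 0.0, 87.2]
force: [0.2, -0.6, -2.7]
finger_gap: 0.221
```

Emit:
{"name": "move_arm", "arguments": {
  "rows": [1,0,0,0,15,0,0,0,0,15]
}}

```text
t: 13.55
tcp_pos: [0.6044, -0.1515, 0.0782]
tcp_rot: [-180.0, -0.0, 87.2]
force: [-0.5, -1.6, -1.5]
finger_gap: 0.222
```

```bash
python3 -c "
from h import *
two(19)
crop('top19',205,150,130,80,6,'c19t')"
```

```text
13.65 [ 0.6044 -0.1516  0.0782] [-1.800e+02 -1.000e-02  8.724e+01] [-0.2 -2.  -2.3] [-0.34 -0.11  0.  ] 0.221
```

View pics/c19t.png

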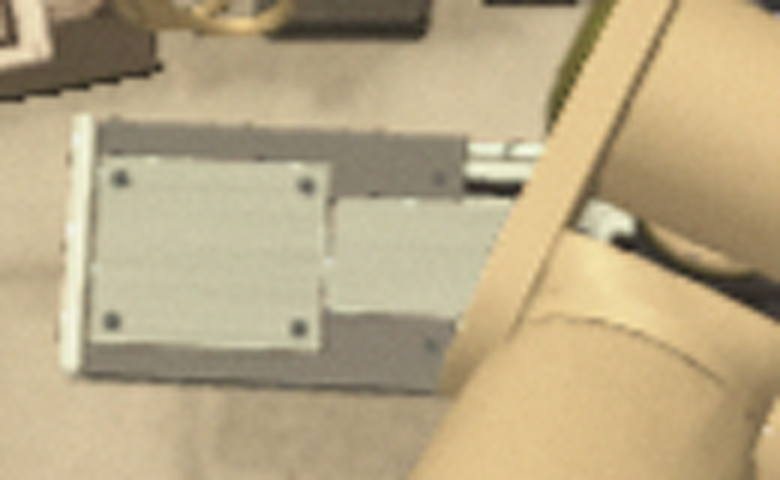

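Emit:
{"name": "move_arm", "arguments": {
  "rows": [1,0,0,0,15,1,0,0,0,15,0,0,0,0,15]
}}

```text
t: 13.95
tcp_pos: [0.6045, -0.1499, 0.0784]
tcp_rot: [180.0, 0.0, 87.2]
force: [-0.6, -3.4, -1.9]
finger_gap: 0.219
```

```bash
python3 -c "
from h import *
s=manip.state();print(s['force'],s['wrist_torque'],s['tcp_pos'])"
```

```text
[-0.62055133 -3.41635773 -1.92775858] [-0.74054625  0.00664725 -0.00764646] [ 0.60454136 -0.14988617  0.07842062]
```

Emit:
{"name": "move_arm", "arguments": {
  "rows": [1,0,0,0,15,0,0,0,0,15]
}}

```text
t: 14.15
tcp_pos: [0.6047, -0.1497, 0.0787]
tcp_rot: [179.9, 0.1, 87.2]
force: [-1.3, -6.7, -0.6]
finger_gap: 0.222
```

```bash
python3 -c "
from h import *
two(20)
crop('top20',205,150,130,80,6,'c20t')"
```

```text
14.25 [ 0.6047 -0.1497  0.0787] [1.7995e+02 1.2000e-01 8.7240e+01] [-1.  -5.1 -0.3] [-1.32  0.16  0.06] 0.219
```

View pics/c20t.png

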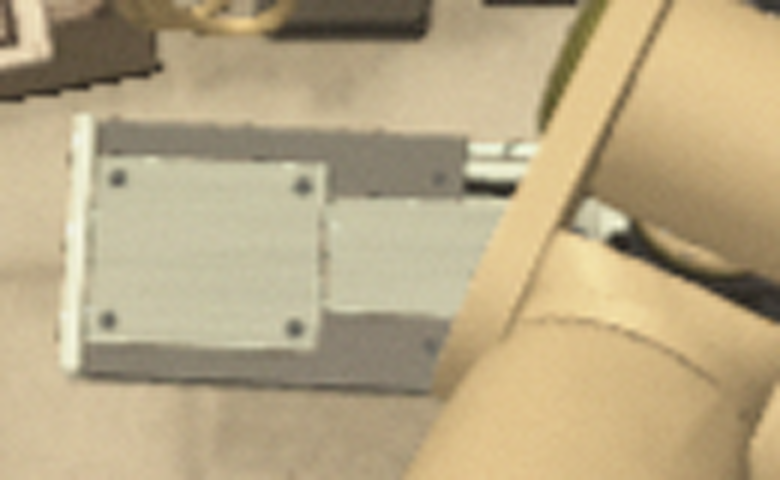

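View pics/c20.png

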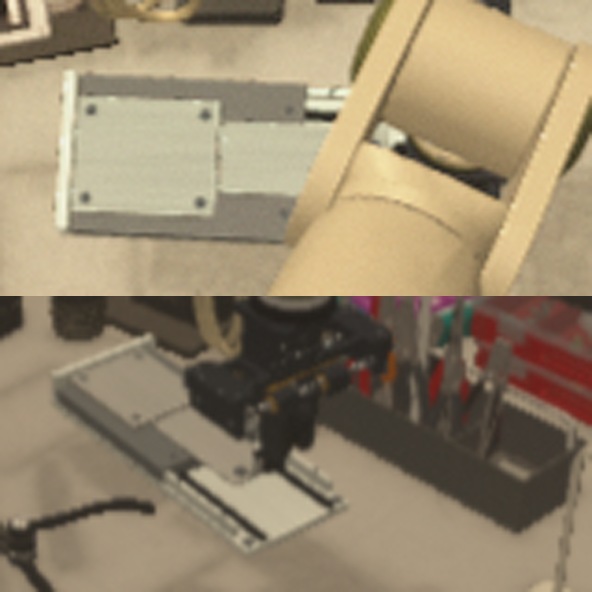

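Emit:
{"name": "move_arm", "arguments": {
  "rows": [1,0,0,0,15,0,0,0,0,15,-3,0,0,0,15,-10,0,0,0,15,-20,0,0,0,15]
}}

```text
t: 14.75
tcp_pos: [0.6029, -0.1803, 0.0781]
tcp_rot: [-180.0, -0.1, 87.3]
force: [0.7, -0.2, -1.7]
finger_gap: 0.218
```

```bash
python3 -c "
from h import *
two(21)
crop('top21',210,160,80,62,9.5,'c21t')
crop('scene21',230,185,80,60,9.5,'c21s')"
```

```text
14.85 [ 0.6029 -0.1835  0.0781] [1.7998e+02 3.0000e-02 8.7120e+01] [ 0.3  0.2 -2.8] [-0.18 -0.09 -0.02] 0.219
```

View pics/c21t.png

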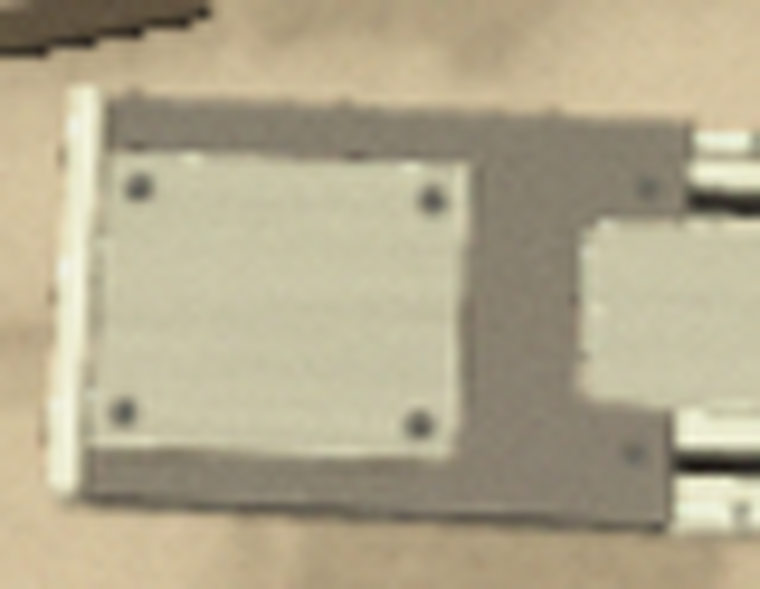

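View pics/c21s.png

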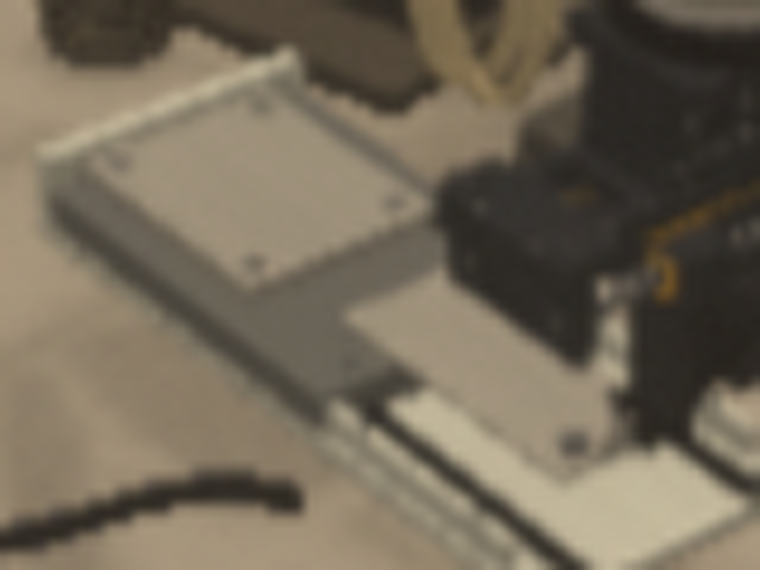

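```bash
python3 - <<'E'
from h import *
d=load('top21')
def P(x,y,z,s=9.5): return ray(d,(x+.5)/s-.5+210,(y+.5)/s-.5+160,z)
D=[P(x,y,.034) for x,y in [(139,187),(432,200),(123,412),(419,425)]]
c=sum(D)/4; ang=lambda v: np.degrees(np.arctan2(v[1],v[0]))
print('c',c,ang(D[0]-D[1]),ang(D[2]-D[3]),ang(D[0]-D[2])+90,ang(D[1]-D[3])+90)
w=[P(688,125,.026),P(668,525,.026)]; st=sum(w)/2; print('step',st,ang(w[0]-w[1])+90)
sw=[P(648,188,.026),P(633,453,.026)]; print('screws yaw',ang(sw[0]-sw[1])+90)
t=[P(102,90,.040),P(78,495,.040)]; print('stop top inner edge yaw',ang(t[0]-t[1])+90, 'x along',[np.dot((q-st)[:2],[np.cos(np.radians(87.2)),np.sin(np.radians(87.2))]) for q in (t[0],t[1],sum(t)/2)])
e=np.array([np.cos(np.radians(87.2)),np.sin(np.radians(87.2))])
print('plate centre stand x',np.dot((c-st)[:2],e),'y',np.dot((c-st)[:2],[-e[1],e[0]]))
E
```

```text
c [0.61216884 0.07221503 0.034     ] 87.31331885881727 87.38584885204675 86.92022310847695 87.17659903176545
step [ 0.6077875  -0.04673926  0.026     ] 87.19011253773256
screws yaw 86.8805800076523
stop top inner edge yaw 87.6600284598691 x along [np.float64(0.17478908626222753), np.float64(0.1738119532391935), np.float64(0.1743005197507105)]
plate centre stand x 0.11902630556649989 y 0.0014347884724909355
```

Emit:
{"name": "move_arm", "arguments": {
  "rows": [-20,0,0,0,15,-30,0,-5,0,15,-35,0,-10,0,15,-35,0,-15,0,15,-30,0,-15,0,15]
}}

```text
t: 15.35
tcp_pos: [0.595, -0.3333, 0.1235]
tcp_rot: [-180.0, -0.0, 87.2]
force: [0.2, -0.5, -2.3]
finger_gap: 0.221
```

Emit:
{"name": "move_arm", "arguments": {
  "rows": [-20,0,-7,0,15,-10,0,0,0,15,0,0,0,0,15]
}}

```text
t: 15.65
tcp_pos: [0.5937, -0.3618, 0.1294]
tcp_rot: [-180.0, -0.0, 87.2]
force: [-1.3, 0.4, -2.2]
finger_gap: 0.221
```

```bash
python3 - <<'E'
from h import *
s=manip.state(); print(s['t'],s['tcp_pos'],s['tcp_rot'],s['force'])
plan([.5312,-.4721,s['tcp_pos'][2]],106.95,9,15)
snap('wrist','wrist22');snap('top','top22')
E
```

```text
15.65 [ 0.59365766 -0.36184112  0.12941007] [-1.79962581e+02 -2.73081227e-02  8.71508514e+01] [-1.27483864  0.42527202 -2.21922823]
[-13, -6, 0, np.float64(-2.2), 15, -12, -7, 0, np.float64(-2.2), 15, -12, -7, 0, np.float64(-2.2), 15, -12, -8, 0, np.float64(-2.2), 15, -11, -8, 0, np.float64(-2.2), 15]
[-11, -9, 0, np.float64(-2.2), 15, -11, -9, 0, np.float64(-2.2), 15, -11, -9, 0, np.float64(-2.2), 15, -10, -10, 0, np.float64(-2.2), 15]
end [ 0.5315 -0.4724  0.1294] 106.95085137120788
```

View pics/wrist22.png

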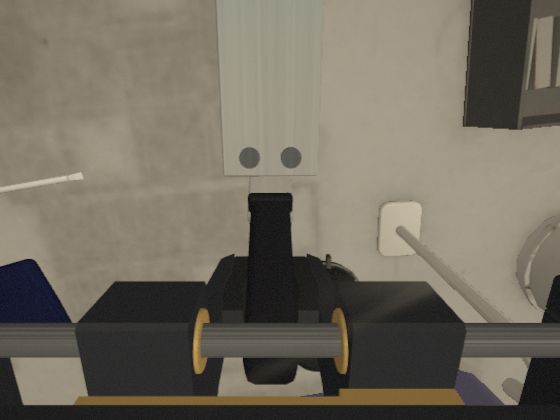

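View pics/top22.png

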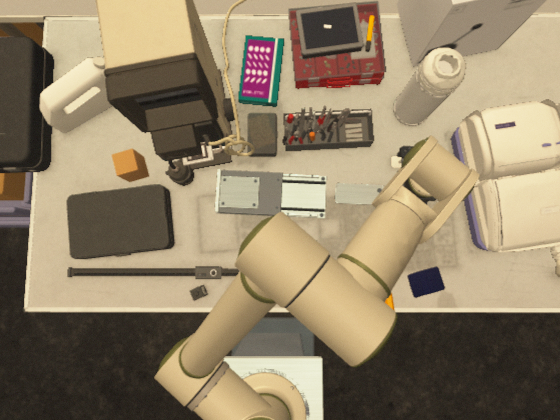

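Turner hasn't slipped in the grip (blade at the same pixels, heel row 175); plate sits at the stop. Returning the turner.

Emit:
{"name": "move_arm", "arguments": {
  "rows": [-13,-6,0,-2.2,15,-12,-7,0,-2.2,15,-12,-7,0,-2.2,15,-12,-8,0,-2.2,15,-11,-8,0,-2.2,15]
}}

```text
t: 16.25
tcp_pos: [0.5601, -0.4205, 0.1297]
tcp_rot: [-180.0, -0.1, 98.4]
force: [1.2, 1.1, -2.6]
finger_gap: 0.222
```

Emit:
{"name": "move_arm", "arguments": {
  "rows": [-11,-9,0,-2.2,15,-11,-9,0,-2.2,15,-11,-9,0,-2.2,15,-10,-10,0,-2.2,15,0,0,0,0,15]
}}

```text
t: 16.75
tcp_pos: [0.5319, -0.4711, 0.1296]
tcp_rot: [-180.0, -0.1, 107.0]
force: [0.2, 0.4, -1.9]
finger_gap: 0.217
```

Emit:
{"name": "move_arm", "arguments": {
  "rows": [0,0,20,0,15,0,0,25,0,15,0,0,20,0,15,0,0,10,0,15,0,0,2,0,15]
}}

```text
t: 17.25
tcp_pos: [0.5326, -0.4697, 0.052]
tcp_rot: [-180.0, -0.1, 107.1]
force: [-0.3, 0.3, -1.9]
finger_gap: 0.218
```

```bash
python3 - <<'E'
from h import *
snap('wrist','wrist23');snap('scene','scene23')
crop('scene23',240,200,180,110,4.4,'c23')
s=manip.state(); print(s['t'],s['tcp_pos'],s['tcp_rot'],s['force'],s['wrist_torque'])
E
```

```text
17.35 [ 0.53285311 -0.47071175  0.05381421] [1.79982001e+02 3.07500105e-02 1.07063092e+02] [-0.75143934 -0.43736714 -2.6131202 ] [-0.16395415 -0.16655642  0.01965609]
```

View pics/c23.png

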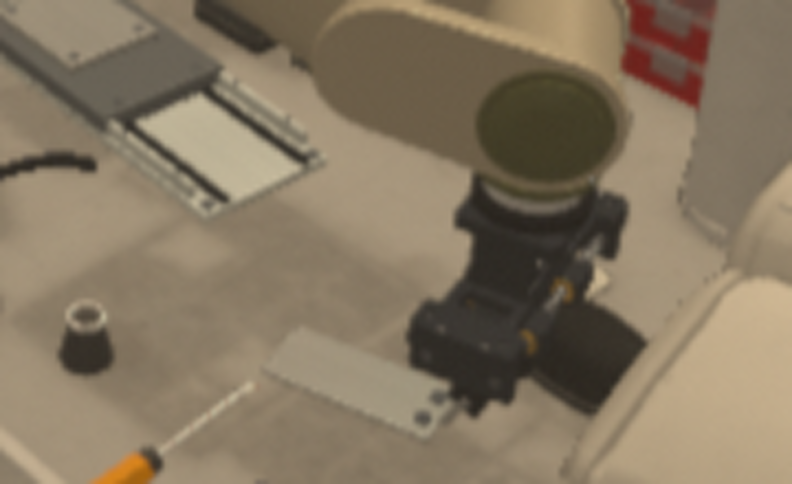

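Emit:
{"name": "move_arm", "arguments": {
  "rows": [0,0,1.5,0,15,0,0,1,0,15,0,0,1,0,15,0,0,0,0,15]
}}

```text
t: 17.75
tcp_pos: [0.5325, -0.4712, 0.0503]
tcp_rot: [180.0, 0.0, 107.0]
force: [0.1, 0.8, -0.1]
finger_gap: 0.221
```

Emit:
{"name": "move_arm", "arguments": {
  "rows": [0,0,0,0,30,0,0,0,0,45,0,0,0,0,45,0,0,0,0,45,0,0,-5,0,45]
}}

```text
t: 18.25
tcp_pos: [0.5321, -0.4708, 0.0543]
tcp_rot: [-180.0, -0.1, 107.0]
force: [-0.3, 0.9, 0.5]
finger_gap: 0.51
```

```bash
python3 - <<'E'
from h import *
snap('wrist','wrist24')
s=manip.state(); print(s['t'],s['tcp_pos'],s['force'],s['finger_gap'])
E
```

```text
18.3 [ 0.53249627 -0.47126733  0.05571711] [ 0.98632661 -0.55212124  1.33818816] 0.5105867634184489
```

View pics/wrist24.png

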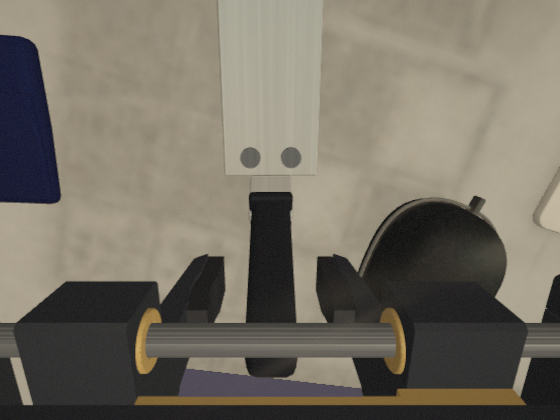

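Handle at columns 248–296 lies free between the fingers (224 and 317), blade flat. Rising clear.

Emit:
{"name": "move_arm", "arguments": {
  "rows": [0,0,-20,0,45,0,0,-30,0,45,0,0,-30,0,45,0,0,-30,0,45,0,0,-20,0,45]
}}

```text
t: 18.8
tcp_pos: [0.5326, -0.4713, 0.1877]
tcp_rot: [179.9, 0.2, 107.1]
force: [-0.6, -0.5, 0.0]
finger_gap: 0.51
```

```bash
python3 - <<'E'
from h import *
snap('top','top25');snap('scene','scene25');snap('wrist','wrist25')
s=manip.state(); print(s['t'],s['tcp_pos'],s['force'])
E
```

```text
18.95 [ 0.53256492 -0.47126286  0.18585717] [ 0.61986044  0.17731759 -0.62524119]
```

View pics/wrist25.png

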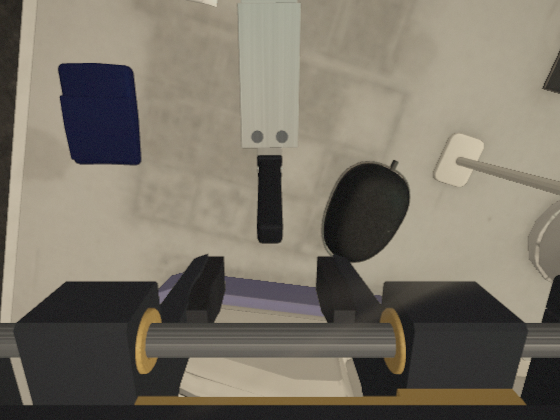

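View pics/top25.png

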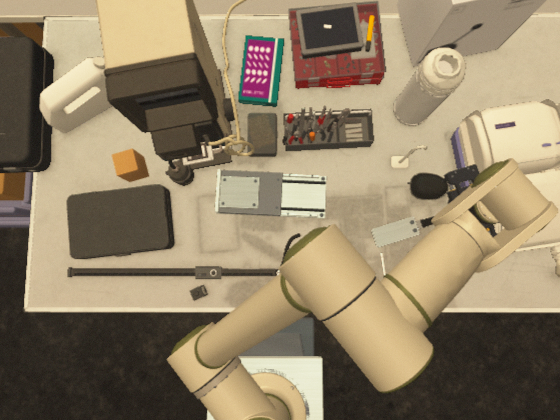

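View pics/scene25.png

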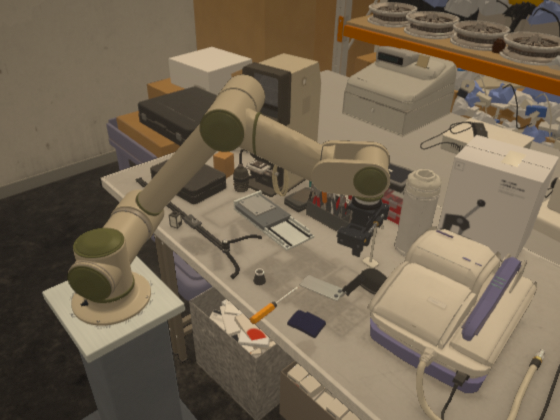

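```bash
python3 - <<'E'
from h import *
print(manip.finish_job())
E
```

```text
the job is handed in; nothing more can be done
None
```

The plate is turned over and lies flat on the raised table with its plain face up, up against the end stop. I handed the job in at about 19 s of the 54 s allowed.

**What I did:**
- I gripped the turner by its handle at 60 N and slid the blade well under the plate without moving it.
- I drew the blade back a little, then lifted the plate's rear edge along an arc until the plate stood against the step and tipped over onto the table.
- I pushed the plate along with the blade's tip until it met the stop.
- I set the turner back flat on its blade within a few millimetres of where it started, released it and raised the arm clear.

**Last checks:**
- **Against the stop:** the last millimetres of push no longer moved the arm, and the force rose to about 7 N. In the picture, the plate's centre reads stand x = 119 mm, where 120 mm would be exact. The difference is within the roughly 2 mm camera calibration.
- **Square:** the plate's angle matches the stand's within about 0.3°, and it sits about 1.4 mm off the centre line.
- **Gripper clear of the plate:** it stayed well clear of the plate in every picture, and only the turner touched the plate.
- **Surroundings:** the turner stands free, and nothing else in the last pictures appears to have moved. The top view hides the pouch and part of the screwdriver behind the arm; both look in place from the other cameras.

No check failed.

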